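# Pulse the countertop grinder with its bayonet lid

### The arm

A 6-joint arm with a two-finger parallel gripper is mounted at the origin on a cart in front of the work surface, level with it; the furniture and walls round the work are solid. World frame = base frame: x ahead of the robot, y to its left, z up, the work surface at z = 0. Lengths are in m, angles in rad, forces in N, time in s.
With the tool pointing down it reaches from about 0.375 to 0.9 m from the base axis. Payload 3.1 kg.
Tool frame: the origin (TCP) lies at the very end of the fingers, on their centre line; the grasp point (between the pads) lies 19 mm behind it (r.tcp_to_grasp is the distance from the TCP to the grasp point, in m); z points along the fingers, y is the line along which they close (so a half turn about z gives the same grasp; the last joint's range is limited). The gripper opens to 85 mm and grips with 20 to 120 N. Pads are 22 mm wide; open, the fingers measure 114 mm over their backs; the gripper's body (76 mm by 85 mm) begins 54 mm behind the grasp point. The pads swing forward as they close: fully open they stand 13 mm farther back than shut.
Start: joints at [1.012, 0.527, 1.433, -0, 1.181, -0.178], TCP at [0.232, 0.58, 0.231] pointing down, gripper open.
Joint ranges: [-3.08, 3.08], [-0.75, 2.2], [0.22, 2.44], [-1.43, 4.57], [0, 2.65], [-2.85, 2.85]. Speed limits (rad/s): [2.79, 2.79, 3.14, 3.14, 3.14, 3.14].

### API

Orientations are given as [roll, pitch, yaw] about the fixed x, y, z axes, in that order (R = Rz(yaw) Ry(pitch) Rx(roll)).
In Python, from bench import r gives the robot as it stands.
- The arm moves only by the tool move_arm, never from a script. Its argument "plan" is a list that holds one entry, the list of rows, each a list of 6 numbers: the shift along the tool's x, y, z in mm, then the turn, a rotation vector about the tool's x, y, z in rad. In form: [[[x, y, z, rx, ry, rz], ...]]. A call has 1 to 8 rows; each row shifts and turns the commanded pose from where the row before left it, along the tool's axes as they then stand; what a row does not reach is not made up. A row lasts 1/8 s, in which the tool goes at most 62.5 mm and 10.7 degrees, less where a joint would pass 70% of its speed; a pose out of reach is approached as far as the arm can. A call with a gripper value outside its range is refused whole. "claw" is the finger opening in mm, from 0 to 85.4, set as the call begins (left out, the last holds). The fingers move at their own pace and stop on an object; "newtons" is the grip in N (left out, the last holds). Time passes only in rows, so rows that do not move let the fingers close. It gives the time, the measured TCP pose, the force, the opening and the grip force at its end, in the units of the state.
- r.get_state(): the state, without advancing time (a new reading comes with each control period).
- r.read_camera(name): name is "scene" or "top"; returns the picture (420x560x3 uint8, red, green, blue); there is no depth.
- r.get_calibration(name): a dict with "K" (3x3 intrinsics, pixels), "rvec" (rotation vector, rad) and "tvec" (3), from world to camera coordinates, as OpenCV has them. Camera axes: x right, y down, z forward; pixel columns grow to the right and rows downward; lengths in m; the calibration is good to about 2 mm. A picture is of the moment at which its call begins. get_calibration takes no time and is no camera call.
- r.finish_job(): hands the job in; it is judged then, once.
The state is a dict: "clock": time; "joints": joint angles; "qd": joint speeds; "joint_torque": joint torques, N m; "tcp_pos": TCP position; "tool_rot": TCP orientation; "contact_force": force on the tool from outside, world axes, zero at the start; "moment": the same for the moment, N m; "finger_gap": finger opening in m; "grip_force": force on a finger pad.
Only numpy, scipy, OpenCV 4.12 (cv2) and the standard library are available. Lean on these libraries where they do the work, as an engineer would, in place of code of your own. Each camera call takes 0.05 s, during which the arm holds its last target. There are 200 camera calls.

### The job

The lid of the small grinder is also its run switch: get the grinder pulsing. See that the power paddle on its front deck leans to the right, to the green dot (it may or may not already), then set the lid down fully home in the collar with its two lugs through the slots, turn it clockwise about halfway, to the orange mark and well short of the click where it locks, and finish while still gripping it there against its spring. The milk pitcher, the coffee cup and the short glass stay where they stand.

Things in the scene. Friction and masses are not known exactly. Their poses are not given: they have to be found in the camera images.
- grinder: small electric grinder, fixed: black plinth (its x from -150 to +62 mm, 130 mm wide, deck top 32 mm up) under a round aluminium bowl 114 mm across, 100 mm high. Origin on the bowl's axis at worktop height; x from the switch deck to the back (away from the robot, yaw within 0.3 rad), y left, z up
- collar (a point): centre of the collar's top face on the bowl's axis, 100 mm up, axes as the grinder's. Opening 80 mm across in a lip 12 mm thick; two slots through the lip, 41 degrees wide, to 48 mm radius, at front (-x) and back (+x), black marks. Clockwise from above: orange marks at 31.5 degrees (pulse), red at 63 (lock). The home lid's flange rests on this face
- lid: loose lid, 0.10 to 0.20 kg, stands upright on its skirt. Origin: centre of the skirt's foot, z up. Skirt 76 mm across, 22 mm high, chamfered; two lugs at its foot along +x and -x (to 45 mm radius, 23 mm wide, 1 to 8 mm up); black flange 100 mm across, 22 to 28 mm up. Home: origin 78 mm above the worktop, lugs just under the lip, free to turn clockwise, cannot lift out once turned
- lid_grip (a point): middle of the lid's grip bar, 40 mm above the lid's origin, same axes. The bar stands on the flange along the lid's x (the line of the lugs): 62 mm long, 14 mm thick, 28 to 53 mm above the origin, orange pointers at both ends. A half turn makes no difference. To enter, the bar must lie along the grinder's x within 5 degrees and the axes agree within about 1.5 mm
- power (a joint): power paddle, tips left or right about the grinder's x axis and falls over past the middle: -0.4 rad leans left to the red dot (off), +0.4 leans right (grinder's -y) to the green dot (on). Tipping it takes under 1 N at its tip
- power_tip (a point): middle of the paddle's top edge. The paddle is white, 22 mm wide along the grinder's x, 10 mm thick, 36 mm tall; pivot at grinder x = -115 mm, y = 0, 33 mm above the worktop; the tip swings 14 mm to either side
- interlock (a joint): turn of the sprung ring under the lip, pushed by the lid's lugs: 0 at rest, grows as the lid turns clockwise, about 0.1 rad behind the lid's turn from the slots (free play). Spring drives it and the lid back (0.045 N m at 0, 0.12 at 0.5 rad). From about 0.65 the lugs climb a sprung catch (about 0.3 N m more), near 1.0 they click in (locked); stop 1.15. Pulse: about 0.45
- milk_pitcher: steel milk pitcher, 75x106x100 mm, loose bystander; origin at the centre of its underside
- mug_1: white coffee cup on a saucer, 63x93x50 mm, loose bystander; origin at the centre of its underside
- glass_2: short drinking glass, 76 mm across, 86 mm high, loose bystander; origin at the centre of its underside
Mind the look-alikes: they are no part of the job. Leave any blue or yellow look-alike of the lid alone.

How it is judged:
On the way, in this order (a step that is already met when the one before it is completed fails the run):
1. the lid is lifted clear of the worktop (height (world z) of lid above 0.09 m), for 0.1 s.
2. the lid sits home in the collar, not yet turned (horizontal distance between lid and grinder below 0.004 m and height (world z) of lid between 0.074 and 0.081 m and angle between lid's own z axis and vertical below 0.06 rad and value of joint interlock below 0.2 rad), for 0.05 s.
At the end, for the whole second after the job is handed in: power paddle over to the green side (above 0.25 rad); lid home in the collar (origin 74 to 81 mm up, within 4 mm of the axis, tilt under 0.06 rad), turned 0.38 to 0.73 rad clockwise from the slots with its lugs pushing the sprung ring, at rest, the fingers still gripping it (value of joint power above 0.25 rad and horizontal distance between lid and grinder below 0.004 m and height (world z) of lid between 0.074 and 0.081 m and angle between lid's own z axis and vertical below 0.06 rad and angle between the x axis of lid and the x axis of grinder, either way round between 0.38 and 0.73 rad and value of joint interlock between 0.22 and 0.72 rad and angular speed of lid below 0.15 rad/s and contact force between the fingers and lid above 3 N); the arm keeps its last pose, push and grip.
It fails at once if the lid is turned on into the lock click (value of joint interlock above 0.92 rad).
It fails at once if a bystander is shifted by more than 4 cm or tipped (distance of any of milk_pitcher, mug_1, glass_2 from where it was at the start of the episode above 0.04 m or angle between any of milk_pitcher, mug_1, glass_2's own z axis and vertical above 0.5 rad).
It also fails if it takes over 58 s, if anything falls off the work surface, if the arm or the gripper's body presses on something with over 40 N, if the wrist force passes 120 N, or if a joint passes its speed limit or range.

## Working session

There is one attempt and no reset: what is moved stays moved. The work goes in short steps, Python scripts to look and compute and a tool call to move; the robot and the scene stay as the last step left them, time stands still between calls to the robot, and variables do not carry over. Pictures are saved under pics/ and viewed, at most 10 in all, crops included, and the job is handed in when it is done.

Besides the shell and the picture viewer there is one more tool, called as name(argument=value, ...) on one line, values as JSON. move_arm: Moves the arm, as the interface text tells. Its arguments: {"type":"object","properties":{"plan":{"type":"array"},"claw":{"type":"number"},"newtons":{"type":"number"}},"required":["plan"]}

```bash
mkdir -p pics
python3 - <<'E'
from bench import r
import cv2
for n in("scene","top"):
    cv2.imwrite(f"pics/{n}0.png",r.read_camera(n)[:,:,::-1])
    c=r.get_calibration(n);print(n,c)
print(r.get_state())
E
```

```text
scene {'K': array([[507.5077721 ,   0.        , 272.09458525],
       [  0.        , 507.5077721 , 210.06866973],
       [  0.        ,   0.        ,   1.        ]]), 'rvec': array([ 1.78678381, -1.00545584,  0.6449904 ]), 'tvec': array([-0.3659166 ,  0.2658007 ,  0.73106307])}
top {'K': array([[457.70214194,   0.        , 274.37276576],
       [  0.        , 457.70214194, 217.06835003],
       [  0.        ,   0.        ,   1.        ]]), 'rvec': array([ 2.13968746, -2.17749455,  0.17454106]), 'tvec': array([-0.08554137,  0.61049275,  1.15977606])}
{'clock': 0.1, 'joints': array([ 1.01150541e+00,  5.28384311e-01,  1.43375496e+00,  7.67496728e-06,
        1.18139131e+00, -1.78497691e-01]), 'qd': array([ 0.0003004 , -0.00363685, -0.00211461, -0.00013682,  0.00181081,
       -0.00079204]), 'joint_torque': array([-9.76982956e-04, -4.43305349e+01, -1.78586215e+01, -3.46658708e-04,
        3.87853797e-03,  1.71883278e-05]), 'tcp_pos': array([0.23191541, 0.57970119, 0.23043075]), 'tool_rot': array([-3.13968678e+00, -3.51062363e-04,  2.76079617e+00]), 'contact_force': array([-0.57962321,  0.85263314,  0.92053977]), 'moment': array([-0.01427617, -0.00485042,  0.01681025]), 'grip_force': 0.0, 'finger_gap': 0.08564655691601619}
```

View pics/scene0.png

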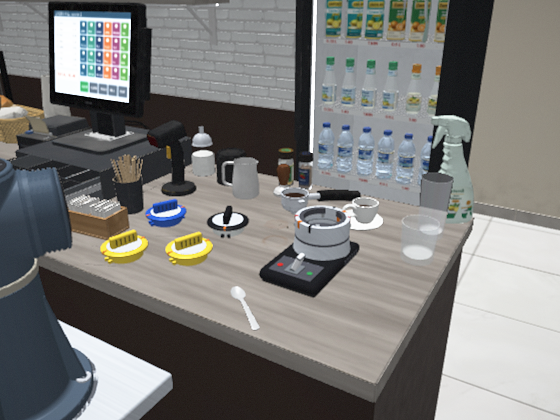

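View pics/top0.png

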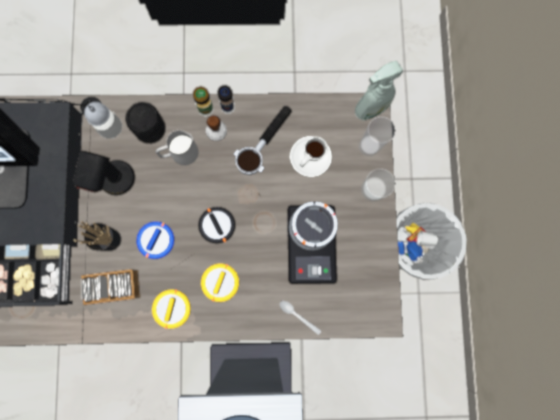

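The top view shows four lid-like things: black at (217,225), blue at (155,240), yellow at (220,283) and yellow at (171,309). The black-flanged one with the orange pointers fits the description. The grinder bowl is at (314,225) and its deck at (313,270). I'll enlarge to confirm.

```bash
cat > h.py <<'E'
import numpy as np,cv2
from bench import r
def cal(n):
    c=r.get_calibration(n);R=cv2.Rodrigues(c["rvec"])[0];return c["K"],R,np.array(c["tvec"]),c["rvec"]
def ray(n,u,v,z):
    K,R,t,_=cal(n);d=R.T@np.linalg.inv(K)@[u,v,1];o=-R.T@t
    return o+d*(z-o[2])/d[2]
def proj(n,P):
    K,R,t,rv=cal(n);return cv2.projectPoints(np.float64(P).reshape(-1,3),rv,t,K,None)[0][:,0]
E
python3 - <<'E'
from h import *
a=cv2.imread("pics/top0.png");b=cv2.imread("pics/scene0.png")
f=lambda i,x,y,w,h,W,H:cv2.resize(i[y:y+h,x:x+w],(W,H),interpolation=cv2.INTER_CUBIC)
top=np.hstack([f(a,187,195,60,60,300,300),f(a,270,190,100,100,500,300*5//3)[:300*5//3][0:500] if 0 else f(a,264,195,100,100,300,300)])
bot=np.hstack([f(b,198,195,60,60,300,300),f(b,255,195,110,110,300,300)])
cv2.imwrite("pics/crop0.png",np.vstack([top,bot]))
print("lid flange",ray("top",217,225,.028),"bowl",ray("top",314,225,.1),"paddle",ray("top",316,268,.06))
for n in("top","scene"):
    K,R,t,_=cal(n);print(n,-R.T@t)
E
```

```text
lid flange [0.59233068 0.05592458 0.028     ] bowl [ 0.57933437 -0.19377229  0.1       ] paddle [ 0.47334203 -0.19985276  0.06      ]
top [ 0.44121092 -0.06902655  1.23517913]
scene [-0.28425747 -0.60680129  0.53850541]
```

View pics/crop0.png

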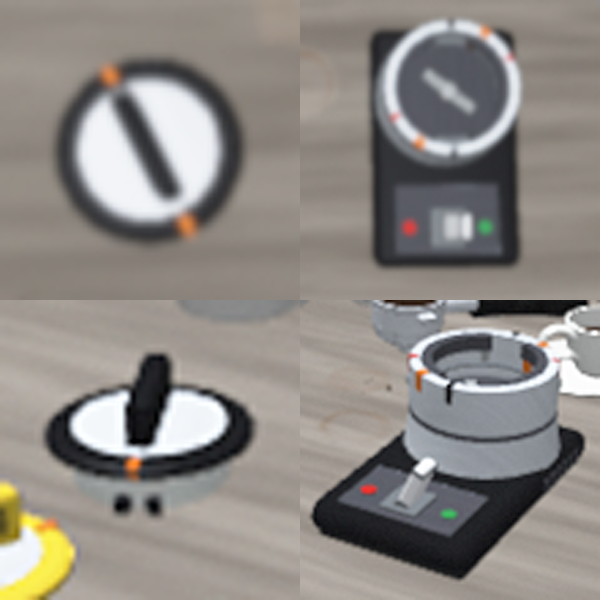

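The crop confirms the black lid: black flange, orange pointers at both bar ends, and black lugs. The paddle's white top edge sits towards the green dot, which I'll check by projection. Next I measure poses by back-projecting edges.

```bash
cat >> h.py <<'E'
from scipy.optimize import least_squares
from scipy.ndimage import map_coordinates
def edge_circle(n,img,c,rad,z,sign,w=8,it=4,angs=None):
    """fit circle of known radius at height z to radial gradient peaks. sign +: brighter outward"""
    g=cv2.cvtColor(img,cv2.COLOR_BGR2GRAY).astype(float);c=np.array(c[:2],float)
    for k in range(it):
        ww=w if k<2 else w/2
        a=np.linspace(0,2*np.pi,180,endpoint=False) if angs is None else angs
        s=np.arange(-ww,ww+.01,.25)/1000
        rr=rad+s
        P=np.stack([c[0]+np.outer(np.cos(a),rr),c[1]+np.outer(np.sin(a),rr),np.full((len(a),len(rr)),z)],-1)
        p=proj(n,P).reshape(len(a),len(rr),2)
        I=map_coordinates(g,[p[...,1],p[...,0]],order=1)
        d=sign*np.gradient(cv2.GaussianBlur(I,(0,0),sigmaX=3,sigmaY=.1),axis=1)
        j=d.argmax(1);ok=d.max(1)>.4*np.median(d.max(1))
        e=rr[j]
        X=np.c_[c[0]+e*np.cos(a),c[1]+e*np.sin(a)][ok]
        f=least_squares(lambda q:np.hypot(X[:,0]-q[0],X[:,1]-q[1])-q[2],[*c,rad],loss="soft_l1",f_scale=.0007)
        c=f.x[:2]
    return f.x,np.median(abs(f.fun))
def blobs(n,img,mask,z,minA=2):
    k,l,st,ce=cv2.connectedComponentsWithStats(mask.astype(np.uint8))
    return [(ce[i].round(1),st[i,4],ray(n,*ce[i],z)[:2].round(4)) for i in range(1,k) if st[i,4]>=minA]
E
python3 - <<'E'
from h import *
T=cv2.imread("pics/top0.png");S=cv2.imread("pics/scene0.png")
np.set_printoptions(precision=4,suppress=True)
for n,I,lc,gc in(("top",T,(.5923,.0559),(.5793,-.1938)),("scene",S,(.5923,.0559),(.5793,-.1938))):
    print(n,"lid flange",edge_circle(n,I,lc,.05,.0275,1))
    print(n,"collar in",edge_circle(n,I,gc,.04,.1,1)," out",edge_circle(n,I,gc,.057,.1,-1))
    h=cv2.cvtColor(I,cv2.COLOR_BGR2HSV);o=(h[...,0]<20)&(h[...,0]>4)&(h[...,1]>140)&(h[...,2]>120)
    m=np.zeros(o.shape,bool)
    for c in(lc,gc):
        u,v=proj(n,[*c,.06])[0].astype(int);m[v-35:v+35,u-35:u+35]=1
    for b in blobs(n,I,o&m,.028):print("orange",*b)
g=np.array([.58,-.194]);
# plinth direction from top: dark pixels left/right extents
h=cv2.cvtColor(T,cv2.COLOR_BGR2GRAY)
for row in(255,262,270,277):
    x=np.where(h[row,280:345]<60)[0]+280
    print(row,x.min(),x.max(),ray("top",x.min()-.5,row,.032)[:2],ray("top",x.max()+.5,row,.032)[:2])
for s in(-1,1):
    for n in("top","scene"):
        print(s,n,proj(n,[[.58-.115,-.196-s*.014,.066]]),proj(n,[[.58-.115,-.196,.033]]))
E
```

```text
top lid flange (array([0.5935, 0.0576, 0.0492]), np.float64(0.0003251203879542676))
top collar in (array([ 0.5816, -0.1944,  0.0427]), np.float64(0.00026426773986399504))  out (array([ 0.5829, -0.1945,  0.057 ]), np.float64(0.0004687401792655699))
orange [208.9 209.9] 8 [0.6333 0.0774]
orange [224.  239.5] 8 [0.5535 0.0375]
scene lid flange (array([0.5846, 0.0524, 0.0506]), np.float64(0.0010290709089654931))
scene collar in (array([ 0.5794, -0.1937,  0.0418]), np.float64(0.0008314251577069137))  out (array([ 0.5791, -0.1962,  0.0574]), np.float64(0.0008694389577029241))
orange [343.5 211. ] 2 [ 0.7746 -0.1604]
orange [337.5 219. ] 6 [ 0.7248 -0.1672]
orange [298.4 223.2] 10 [ 0.6572 -0.0988]
orange [224. 228.] 8 [0.5476 0.0352]
orange [207.2 239.6] 5 [0.4821 0.0324]
255 289 335 [ 0.5094 -0.1317] [ 0.5072 -0.2555]
262 289 335 [ 0.4911 -0.1313] [ 0.4888 -0.2548]
270 289 335 [ 0.4702 -0.1308] [ 0.468 -0.254]
277 289 336 [ 0.4521 -0.1304] [ 0.4497 -0.2559]
-1 top [[309.357  271.3601]] [[313.4922 271.5417]]
-1 scene [[288.5537 251.8471]] [[294.6892 268.585 ]]
1 top [[320.344  271.1553]] [[313.4922 271.5417]]
1 scene [[301.3383 255.4942]] [[294.6892 268.585 ]]
```

```bash
cat >> h.py <<'E'
def rows(tx,ty,tz,tyaw,s=None,step=.18):
    s=s or r.get_state();p=s["tcp_pos"];y0=s["tool_rot"][2]
    d=np.array([tx,ty,tz])-p;rz=-(np.angle(np.exp(1j*(tyaw-y0))))
    x=np.array([np.cos(y0),np.sin(y0)]);y=np.array([np.sin(y0),-np.cos(y0)])
    return "in current tool axes mm:",(1000*np.array([d[:2]@x,d[:2]@y,-d[2]])).round(1),"rz",round(rz,3)
E
python3 - <<'E'
from h import *
T=cv2.imread("pics/top0.png")
np.set_printoptions(precision=4,suppress=True)
c=np.array([.5822,-.1945]);a=np.radians(np.arange(0,360,2))
I=[]
for rad in(.050,.052,.054):
    p=proj("top",np.c_[c[0]+rad*np.cos(a),c[1]+rad*np.sin(a),np.full(len(a),.1)])
    I.append(np.stack([map_coordinates(T[...,k].astype(float),[p[:,1],p[:,0]],order=1) for k in range(3)],-1))
I=np.mean(I,0);b=I.max(1);sat=I.max(1)-I.min(1)
for i in range(len(a)):
    if sat[i]>60 or b[i]<130:print(i*2,I[i].astype(int))
h=cv2.cvtColor(T,cv2.COLOR_BGR2HSV);m=np.zeros(h.shape[:2],bool);m[255:285,288:340]=1
for lo,hi in((45,90),(0,8),(170,180)):
    for q in blobs("top",T,m&(h[...,0]>=lo)&(h[...,0]<=hi)&(h[...,1]>110),.033):print(lo,*q)
print(rows(.593,.0575,.12,3.605))
E
```

```text
146 [137 170 227]
148 [128 166 228]
150 [143 174 228]
326 [153 173 215]
328 [146 169 215]
45 [325.3 270.2] 12 [ 0.4678 -0.2271]
0 [300.  270.5] 8 [ 0.4684 -0.1608]
170 [300.4 270.3] 11 [ 0.4689 -0.1617]
('in current tool axes mm:', array([-529.3, -350.6,  110.4]), 'rz', np.float64(-0.844))
```

The projections match a paddle leaning to green (scene tip expected at (301,255), seen at (302,255)), so power is already on. The lid is near (0.593, 0.0575) with yaw 0.464. The collar is near (0.581, -0.195) with yaw -0.018. I'm moving over the lid now.

move_arm(plan=[[[-48, -32, 0, 0, 0, 0], [-48, -32, 0, 0, 0, 0], [-48, -32, 0, 0, 0, 0], [-48, -32, 0, 0, 0, 0], [-48, -32, 0, 0, 0, 0], [-48, -32, 0, 0, 0, 0], [-48, -32, 0, 0, 0, 0], [-48, -32, 0, 0, 0, 0]]], claw=85)

```text
clock: 1.1
tcp_pos: [0.4942, 0.1981, 0.2311]
tool_rot: [-3.141, -0.0, 2.761]
contact_force: [1.0, 0.2, 0.0]
finger_gap: 0.0847
grip_force: 0.0
```

move_arm(plan=[[[-48, -32, 0, 0, 0, 0], [-48, -32, 0, 0, 0, 0], [-49, -31, 0, 0, 0, 0], [0, 0, 20, 0, 0, -0.169], [0, 0, 20, 0, 0, -0.169], [0, 0, 20, 0, 0, -0.169], [0, 0, 20, 0, 0, -0.169], [0, 0, 20, 0, 0, -0.169]]])

```text
clock: 2.1
tcp_pos: [0.5925, 0.0577, 0.1302]
tool_rot: [3.141, -0.001, -2.672]
contact_force: [0.0, -0.1, 0.0]
finger_gap: 0.0852
grip_force: 0.0
```

Run:
```python
from h import *
s=r.get_state();print(s["clock"],s["tcp_pos"],s["tool_rot"],s["joints"],rows(.5932,.0575,.031,3.605))
```

```text
2.1 [0.5925226  0.05774123 0.13022242] [ 3.14108681e+00 -8.45322324e-04 -2.67190330e+00] [-9.03954456e-02  6.17878499e-01  1.59748948e+00 -2.56610915e-05
  9.27209578e-01 -2.13086550e+00] ('in current tool axes mm:', array([-0.5, -0.5, 99.2]), 'rz', np.float64(0.006))
```

move_arm(plan=[[[-0.5, -0.5, 20, 0, 0, 0.006], [0, 0, 25, 0, 0, 0], [0, 0, 25, 0, 0, 0], [0, 0, 18, 0, 0, 0], [0, 0, 8, 0, 0, 0], [0, 0, 3, 0, 0, 0], [0, 0, 0, 0, 0, 0]]])

```text
clock: 2.98
tcp_pos: [0.594, 0.0575, 0.0327]
tool_rot: [-3.141, 0.001, -2.683]
contact_force: [-0.0, 0.0, 0.5]
finger_gap: 0.085
grip_force: 0.0
```

move_arm(plan=[[[0, 0, 0, 0, 0, 0], [0, 0, 0, 0, 0, 0], [0, 0, 0, 0, 0, 0], [0, 0, 0, 0, 0, 0], [0, 0, 0, 0, 0, 0], [0, 0, 0, 0, 0, 0]]], claw=5, newtons=60)

```text
clock: 3.72
tcp_pos: [0.5939, 0.0575, 0.0327]
tool_rot: [-3.141, 0.001, -2.683]
contact_force: [0.1, -1.6, 2.6]
finger_gap: 0.0124
grip_force: 60.4
```

move_arm(plan=[[[0, 0, -10, 0, 0, 0], [0, 0, -30, 0, 0, 0], [0, 0, -40, 0, 0, 0], [0, 0, -35, 0, 0, 0], [0, 0, -10, 0, 0, 0], [0, 0, 0, 0, 0, 0.159], [0, 0, 0, 0, 0, 0.159], [0, 0, 0, 0, 0, 0.159]]])

```text
clock: 4.72
tcp_pos: [0.5923, 0.0576, 0.1559]
tool_rot: [3.141, -0.003, 3.117]
contact_force: [-0.1, -0.6, -2.9]
finger_gap: 0.0127
grip_force: 59.7
```

Run:
```python
from h import *
s=r.get_state();print(s["clock"],s["tcp_pos"],s["tool_rot"],s["contact_force"],s["finger_gap"],rows(.581,-.195,.158,3.1236))
```

```text
4.725 [0.59234869 0.05758702 0.15588123] [ 3.14140638 -0.00314226  3.11744788] [-0.13925044 -0.60343975 -2.91438097] 0.01265936524162258 ('in current tool axes mm:', array([   5.2, -252.8,   -2.1]), 'rz', np.float64(-0.006))
```

move_arm(plan=[[[1, -45, 0, 0, 0, 0], [1, -50, 0, 0, 0, 0], [1, -50, 0, 0, 0, 0], [1, -50, 0, 0, 0, 0], [1, -40, 0, 0, 0, 0], [0, -18, 0, 0, 0, 0], [0, 0, 0, 0, 0, 0], [0, 0, 0, 0, 0, 0]]])

```text
clock: 5.72
tcp_pos: [0.5833, -0.1935, 0.1567]
tool_rot: [3.14, -0.002, 3.124]
contact_force: [-0.9, -0.6, -1.6]
finger_gap: 0.0128
grip_force: 59.7
```

Run:
```python
from h import *
s=r.get_state();print(s["clock"],s["tcp_pos"],s["tool_rot"],s["contact_force"],s["finger_gap"])
A={n:r.read_camera(n)[:,:,::-1] for n in("top","scene")}
for n in A:cv2.imwrite(f"pics/{n}1.png",A[n])
f=lambda i,x,y,w,h:cv2.resize(i[y:y+h,x:x+w],(400,400),interpolation=cv2.INTER_CUBIC)
cv2.imwrite("pics/crop1.png",np.hstack([f(A["top"],264,175,100,100),f(A["scene"],270,150,100,100)]))
```

```text
5.725 [ 0.58331831 -0.19346734  0.15674663] [ 3.13995035e+00 -1.64508854e-03  3.12385056e+00] [-0.89410052 -0.63668415 -1.55196482] 0.012800668798835027
```

View pics/crop1.png

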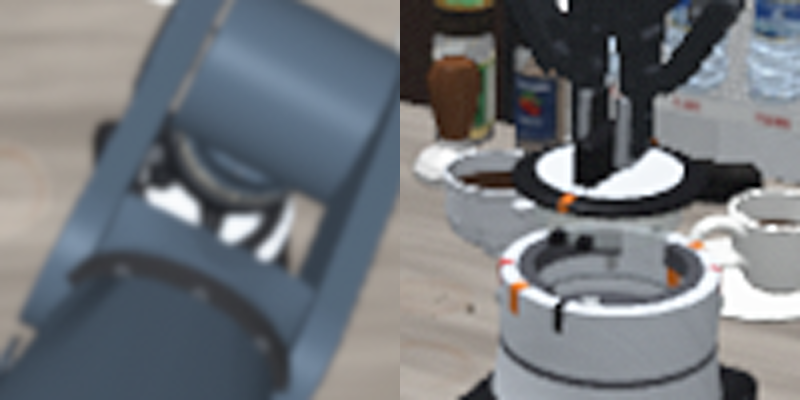

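Run:
```python
from h import *
np.set_printoptions(precision=4,suppress=True)
S0=cv2.imread("pics/scene0.png");S1=cv2.imread("pics/scene1.png");T0=cv2.imread("pics/top0.png");T1=cv2.imread("pics/top1.png")
zf=.1567-.0327+.028
print("top0 white",edge_circle("top",T0,(.5934,.0575),.038,.028,-1))
for n,I,c,z in(("scene0",S0,(.5934,.0575),.028),("scene1",S1,(.5833,-.1935),zf)):
    print(n,"white",edge_circle("scene",I,c,.038,z,-1,w=5),"flange",edge_circle("scene",I,c,.05,z,1,w=6))
for n,I in(("0",S0),("1",S1)):
    print("collar",n,edge_circle("scene",I,(.581,-.195),.0425,.1,1,w=5),edge_circle("scene",I,(.581,-.195),.057,.1,-1,w=5))
# overlays
def ov(n,I,sets,x,y,w,k,out):
    J=cv2.resize(I[y:y+w,x:x+w],None,fx=k,fy=k,interpolation=cv2.INTER_CUBIC)
    a=np.linspace(0,2*np.pi,120)
    for c,rad,z,col in sets:
        p=proj(n,np.c_[c[0]+rad*np.cos(a),c[1]+rad*np.sin(a),np.full(120,z)])
        p=((p+.5-[x,y])*k-.5)
        cv2.polylines(J,[np.int32(p*16)],True,col,1,cv2.LINE_AA,4)
    return J
a=ov("scene",S0,[((.5935,.0576),.05,.028,(255,0,255)),((.5935,.0576),.0385,.028,(0,255,0))],198,185,60,6,0)[:360,:360]
L=[((.5833,-.1935),.05,zf,(255,0,255)),((.582,-.1945),.057,.1,(0,255,0)),((.582,-.1945),.040,.1,(0,255,0))]
b=ov("scene",S1,L,292,180,60,6,0)
c=ov("top",T1,L[:1],290,190,60,6,0)
cv2.imwrite("pics/ov1.png",cv2.resize(np.hstack([a,b,c]),None,fx=.74,fy=.74))
```

```text
top0 white (array([0.594 , 0.0579, 0.038 ]), np.float64(0.00025139163742102927))
scene0 white (array([0.5918, 0.0577, 0.038 ]), np.float64(0.0002887568753859246)) flange (array([0.5841, 0.0519, 0.0503]), np.float64(0.0006770694668991085))
scene1 white (array([ 0.5821, -0.1923,  0.038 ]), np.float64(0.0004725709022625202)) flange (array([ 0.5822, -0.1908,  0.0486]), np.float64(0.0003856518258983123))
collar 0 (array([ 0.5799, -0.1948,  0.043 ]), np.float64(0.0009894433064786372)) (array([ 0.579 , -0.1964,  0.0572]), np.float64(0.00046001938417680396))
collar 1 (array([ 0.5805, -0.197 ,  0.0428]), np.float64(0.0005719912250585282)) (array([ 0.5796, -0.1964,  0.0574]), np.float64(0.0004073633344863353))
```

View pics/ov1.png

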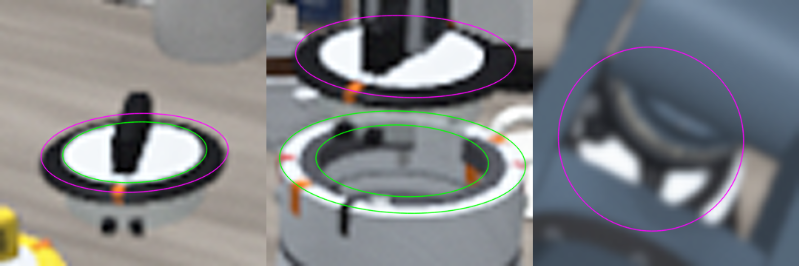

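The scene view shows the lid disc centred at about (0.582, -0.192) and the collar at about (0.580, -0.1965), so the lid is offset about 2 mm in x and 4 mm in y. I'll correct most of that, lower it close, and measure again.

move_arm(plan=[[[2, -3.5, 5, 0, 0, 0], [0, 0, 10, 0, 0, 0], [0, 0, 0, 0, 0, 0], [0, 0, 0, 0, 0, 0]]])

```text
clock: 6.32
tcp_pos: [0.5817, -0.1987, 0.1421]
tool_rot: [3.141, -0.0, 3.123]
contact_force: [-0.0, 0.3, -2.3]
finger_gap: 0.0126
grip_force: 59.7
```

```bash
cat > m.py <<'E'
from h import *
import sys
np.set_printoptions(precision=4,suppress=True)
k=sys.argv[1]
s=r.get_state();print(s["clock"],s["tcp_pos"],s["tool_rot"],s["contact_force"])
S=r.read_camera("scene")[:,:,::-1].copy();T=r.read_camera("top")[:,:,::-1].copy()
cv2.imwrite(f"pics/scene{k}.png",S);cv2.imwrite(f"pics/top{k}.png",T)
zf=s["tcp_pos"][2]-.0327+.028;c=s["tcp_pos"]
fr=np.radians(np.arange(130,320,2))  # side facing the scene camera
print("lid white",edge_circle("scene",S,c,.038,zf,-1,w=5),"front flange",edge_circle("scene",S,c,.05,zf,1,w=4,angs=fr))
C=(.580,-.1965)
print("collar out",edge_circle("scene",S,C,.057,.1,-1,w=5,angs=fr),"in",edge_circle("scene",S,C,.043,.1,1,w=4,angs=fr))
def ov(n,I,sets,x,y,w,k):
    J=cv2.resize(I[y:y+w,x:x+w],None,fx=k,fy=k,interpolation=cv2.INTER_CUBIC);a=np.linspace(0,2*np.pi,120)
    for c,rad,z,col in sets:
        p=proj(n,np.c_[c[0]+rad*np.cos(a),c[1]+rad*np.sin(a),np.full(120,z)]);p=(p+.5-[x,y])*k-.5
        cv2.polylines(J,[np.int32(p*16)],True,col,1,cv2.LINE_AA,4)
    return J
W=edge_circle("scene",S,c,.038,zf,-1,w=5)[0];O=edge_circle("scene",S,C,.057,.1,-1,w=5,angs=fr)[0]
L=[(W,.05,zf,(255,0,255)),(W,.038,zf,(255,0,255)),(O,.057,.1,(0,255,0))]
cv2.imwrite(f"pics/ov{k}.png",ov("scene",S,L,292,190,60,9))
E
python3 m.py 2
```

```text
6.325 [ 0.5817 -0.1987  0.1421] [ 3.1414 -0.0003  3.1228] [-0.0462  0.3425 -2.2513]
lid white (array([ 0.5798, -0.1978,  0.0378]), np.float64(0.0003623250534742148)) front flange (array([ 0.5852, -0.1967,  0.05  ]), np.float64(0.0004997402939268397))
collar out (array([ 0.5751, -0.1975,  0.0558]), np.float64(0.00015371767988099638)) in (array([ 0.5809, -0.1975,  0.0434]), np.float64(0.00017403599079941073))
```

View pics/ov2.png

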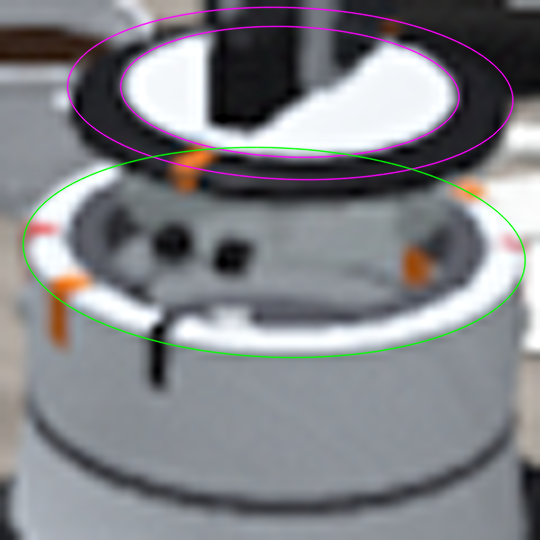

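```bash
cat > m2.py <<'E'
from h import *
import sys
np.set_printoptions(precision=2,suppress=True)
cam=np.array([-.284,-.607])
def sub(I,c,rad,z,sign,rel,w=4):
    # lateral tangents (rel=+-90 from line of sight) and near/far arcs, each returns radial offset mm of edge
    d=np.array(c[:2])-cam;th=np.arctan2(d[1],d[0]);g=cv2.cvtColor(I,cv2.COLOR_BGR2GRAY).astype(float)
    a=th+np.radians(rel+np.arange(-25,26,2));s=np.arange(-w,w+.01,.2)/1000
    rr=rad+s;P=np.stack([c[0]+np.outer(np.cos(a),rr),c[1]+np.outer(np.sin(a),rr),np.full((len(a),len(rr)),z)],-1)
    p=proj("scene",P).reshape(len(a),len(rr),2);v=map_coordinates(g,[p[...,1],p[...,0]],order=1)
    D=sign*np.gradient(cv2.GaussianBlur(v,(0,0),sigmaX=3,sigmaY=.1),axis=1)
    return np.median(s[D.argmax(1)])*1000,np.median(D.max(1))
k=sys.argv[1];S=cv2.imread(f"pics/scene{k}.png");t=[float(x) for x in sys.argv[2:5]]
print("px same xy",proj("scene",[[t[0],t[1],.137],[t[0],t[1],.1]]))
for nm,rad,z,sg in(("white",.038,t[2]-.0047,-1),("flange",.05,t[2]-.0047,1),("out",.057,.1,-1),("in",.043,.1,1)):
    print(nm,"left+90,right-90,near180,far0:",*[np.array(sub(S,t,rad,z,sg,q,w=7)) for q in(90,-90,180,0)])
E
python3 m2.py 2 .5817 -.1987 .1421; echo; python3 m2.py 0 .5817 -.1987 .1421
```

```text
px same xy [[324.45 199.41]
 [323.8  215.94]]
white left+90,right-90,near180,far0: [ 1.   11.49] [-2.2 10.9] [1.6  5.62] [0.7  0.22]
flange left+90,right-90,near180,far0: [-0.6   6.33] [2.8  7.15] [-3.    0.81] [-2.8   0.19]
out left+90,right-90,near180,far0: [2.7  5.17] [5.4  2.52] [2.3  3.83] [3.2  0.15]
in left+90,right-90,near180,far0: [5.9  2.66] [1.6  8.28] [3.9 3.7] [4.7  4.47]

px same xy [[324.45 199.41]
 [323.8  215.94]]
white left+90,right-90,near180,far0: [-3.1   1.67] [4.4  0.31] [3.   3.07] [3.8  0.05]
flange left+90,right-90,near180,far0: [-0.5   1.37] [4.5 4. ] [2.6  0.12] [3.3  2.62]
out left+90,right-90,near180,far0: [2.6  5.17] [5.5  2.56] [2.2  3.83] [1.6  1.56]
in left+90,right-90,near180,far0: [5.9  2.53] [1.6  8.21] [3.9  3.65] [0.6 3. ]
```

move_arm(plan=[[[0.7, 1.7, 0, 0, 0, 0], [0, 0, 5, 0, 0, 0], [0, 0, 3, 0, 0, 0], [0, 0, 2, 0, 0, 0], [0, 0, 1, 0, 0, 0], [0, 0, 1, 0, 0, 0], [0, 0, 1, 0, 0, 0], [0, 0, 0, 0, 0, 0]]])

```text
clock: 7.42
tcp_pos: [0.5811, -0.1971, 0.1293]
tool_rot: [3.142, 0.0, 3.123]
contact_force: [-0.2, -0.2, -2.0]
finger_gap: 0.0128
grip_force: 59.7
```

```bash
python3 -c "
from h import *
s=r.get_state();print(s['clock'],s['tcp_pos'],s['tool_rot'],s['contact_force'],s['moment'])"
```

```text
7.425 [ 0.58112292 -0.19705626  0.12926924] [3.14155599e+00 5.48665402e-05 3.12276040e+00] [-0.22038092 -0.22405964 -1.98263436] [ 0.02941146 -0.00083292 -0.039096  ]
```

move_arm(plan=[[[0, 0, 1, 0, 0, 0], [0, 0, 1, 0, 0, 0], [0, 0, 1, 0, 0, 0], [0, 0, 0, 0, 0, 0]]])

```text
clock: 7.92
tcp_pos: [0.5811, -0.197, 0.1262]
tool_rot: [3.141, -0.0, 3.123]
contact_force: [0.3, 0.7, -1.9]
finger_gap: 0.0127
grip_force: 59.7
```

move_arm(plan=[[[0, 0, 1, 0, 0, 0], [0, 0, 1, 0, 0, 0], [0, 0, 1, 0, 0, 0], [0, 0, 0, 0, 0, 0]]])

```text
clock: 8.43
tcp_pos: [0.5811, -0.197, 0.1232]
tool_rot: [3.141, -0.0, 3.123]
contact_force: [1.0, -0.6, -1.2]
finger_gap: 0.013
grip_force: 59.7
```

move_arm(plan=[[[0, 0, 1.5, 0, 0, 0], [0, 0, 1.5, 0, 0, 0], [0, 0, 1.5, 0, 0, 0], [0, 0, 1.5, 0, 0, 0], [0, 0, 0, 0, 0, 0]]])

```text
clock: 9.05
tcp_pos: [0.5811, -0.197, 0.1171]
tool_rot: [3.141, -0.0, 3.123]
contact_force: [0.1, 0.2, -2.2]
finger_gap: 0.0128
grip_force: 59.6
```

move_arm(plan=[[[0, 0, 1.5, 0, 0, 0], [0, 0, 1.5, 0, 0, 0], [0, 0, 1, 0, 0, 0], [0, 0, 0, 0, 0, 0]]])

```text
clock: 9.55
tcp_pos: [0.5811, -0.1971, 0.1132]
tool_rot: [3.142, -0.0, 3.123]
contact_force: [0.7, 0.6, -1.6]
finger_gap: 0.0126
grip_force: 59.7
```

move_arm(plan=[[[0, 0, 1, 0, 0, 0], [0, 0, 0.7, 0, 0, 0], [0, 0, 0, 0, 0, 0]]])

```text
clock: 9.93
tcp_pos: [0.5811, -0.1971, 0.1116]
tool_rot: [3.142, 0.0, 3.123]
contact_force: [1.2, 0.5, -1.0]
finger_gap: 0.0124
grip_force: 59.7
```

move_arm(plan=[[[0, 0, 0.6, 0, 0, 0], [0, 0, 0.4, 0, 0, 0], [0, 0, 0, 0, 0, 0], [0, 0, 0, 0, 0, 0]]])

```text
clock: 10.42
tcp_pos: [0.5811, -0.1971, 0.1107]
tool_rot: [-3.142, 0.0, 3.123]
contact_force: [1.1, 0.9, -1.3]
finger_gap: 0.0126
grip_force: 60.0
```

move_arm(plan=[[[0, 0, 0.5, 0, 0, 0], [0, 0, 0, 0, 0, 0], [0, 0, 0, 0, 0, 0]]])

```text
clock: 10.8
tcp_pos: [0.5812, -0.1971, 0.1107]
tool_rot: [-3.141, 0.0, 3.123]
contact_force: [-0.4, 1.8, 6.0]
finger_gap: 0.0129
grip_force: 60.6
```

```bash
python3 m.py 3 | head -1; python3 -c "
import cv2
a=cv2.imread('pics/scene3.png')[175:275,270:370];cv2.imwrite('pics/c3.png',cv2.resize(a,(500,500),interpolation=cv2.INTER_CUBIC))"
```

```text
10.8 [ 0.5812 -0.1971  0.1107] [-3.1414  0.0003  3.1229] [-0.4018  1.7549  6.0323]
```

View pics/c3.png

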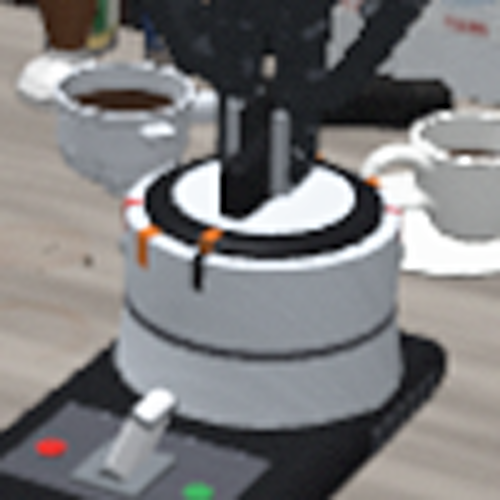

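The lid is home: its flange rests on the collar, the pointer is at the black mark, and vertical contact is about 8 N. Next I turn it clockwise in small steps.

move_arm(plan=[[[0, 0, -0.2, 0, 0, 0], [0, 0, 0, 0, 0, 0.06], [0, 0, 0, 0, 0, 0.08], [0, 0, 0, 0, 0, 0.08], [0, 0, 0, 0, 0, 0.06], [0, 0, 0, 0, 0, 0], [0, 0, 0, 0, 0, 0]]], newtons=90)

```text
clock: 11.78
tcp_pos: [0.5817, -0.1972, 0.1108]
tool_rot: [3.142, 0.002, 2.843]
contact_force: [1.5, 1.9, 5.7]
finger_gap: 0.012
grip_force: 88.5
```

```bash
python3 -c "
from h import *
s=r.get_state();print(s['tcp_pos'],s['tool_rot'],s['contact_force'],s['moment'])"
```

```text
[ 0.58170973 -0.19721903  0.11077345] [3.14158044e+00 1.52872376e-03 2.84314396e+00] [1.51405093 1.88467165 5.74774484] [ 0.28203367 -0.09235159 -0.08546392]
```

move_arm(plan=[[[0, 0, 0, 0, 0, 0.07], [0, 0, 0, 0, 0, 0.07], [0, 0, 0, 0, 0, 0.07], [0, 0, 0, 0, 0, 0.06], [0, 0, 0, 0, 0, 0], [0, 0, 0, 0, 0, 0], [0, 0, 0, 0, 0, 0]]])

```text
clock: 12.65
tcp_pos: [0.5819, -0.1969, 0.1108]
tool_rot: [3.141, 0.002, 2.573]
contact_force: [0.6, 2.3, 5.4]
finger_gap: 0.0118
grip_force: 88.5
```

```bash
python3 m.py 4 | head -1; python3 -c "
from h import *
print(r.get_state()['moment'])
a=cv2.imread('pics/scene4.png')[175:275,270:370];cv2.imwrite('pics/c4.png',cv2.resize(a,(500,500),interpolation=cv2.INTER_CUBIC))"
```

```text
12.65 [ 0.5819 -0.1969  0.1108] [3.1407 0.0016 2.5733] [0.6159 2.2518 5.4313]
[ 0.4434159  -0.10516493  0.00373822]
```

View pics/c4.png

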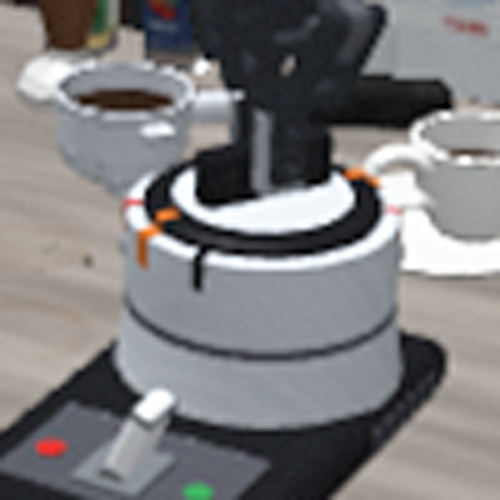

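```bash
python3 -c "
from h import *
c=np.array([.5805,-.1965])
for nm,u,v,z in(('ptr',270+165/5,175+215/5,.106),('ptrR',270+358/5,175+177/5,.106),('mark',270+148/5,175+232/5,.1)):
    p=ray('scene',u,v,z)[:2]-c;print(nm,np.hypot(*p),np.degrees(np.arctan2(p[1],p[0])))
s=r.get_state();print(s['clock'],s['qd'].round(3))"
```

```text
ptr 0.047498254279977246 149.8600575399289
ptrR 0.04301023391049025 -39.58846138193303
mark 0.0551543470023873 149.43710523622298
12.75 [ 0.001  0.    -0.001  0.    -0.001  0.   ]
```

```bash
python3 -c "
from bench import r
print(r.finish_job())"
```

```text
the job is handed in; nothing more can be done
None
```

I handed the job in at about 12.8 s: the lid is home in the collar, turned about 0.55 rad clockwise to the orange mark, and still gripped there at about 88 N. The paddle was already leaning to the green dot, so I left it alone; I touched none of the bystanders, and no verdict came back.

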